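# Sort the broth spices and shut the tub

### The job

Sort the three broth spices left on the aluminium tray, each in with its own kind: the sugar cake into the dipping bowl that already holds a sugar cake, the cardamom pod into the bowl that already holds a pod, and the cassia stick into the plastic tub with the other one. Then shut the tub's hinged lid fully. Leave the bowls and everything else standing where they are.

Things in the scene. Friction and masses are not known exactly. Their poses are not given: they have to be found in the camera images.
- tray: Shallow aluminium tray, 290 x 240 mm, fixed to the counter. Origin at the centre of its underside, z up, y along the 290 mm side. Its floor is 3 mm thick (the spices lie 3 mm above the counter); flared rim 18 mm high.
- cassia: The cassia (cinnamon) stick that lies on the tray: a straight brown double scroll of bark, 140 mm long, 25 mm wide, 13 mm high, 20 g. Origin at its centre, x along its length, z up (6.5 mm above what it lies on).
- cassia_in: The same kind of stick already lying in the tub, along the tub's length against its front wall (its centre about 26 mm towards the tub's -x from the tub's middle, its top 17 mm above the counter). It stays in the tub.
- cake: The sugar cake on the tray: tan palm-sugar disc, diameter 42 mm, 14 mm thick, 26 g, lying flat. Origin at its centre (7 mm above what it lies on), z its axis.
- cake_in: The same kind of disc, already in the one dipping bowl, lying flat on the bowl's floor 12 mm off its middle (its top 19 mm above the counter). It stays in that bowl.
- pod: Cardamom pod on the tray: dark brown ridged egg shape, 38 mm long, 24 mm thick at the middle, 12 g, lying on its side. Origin at its centre (12 mm above what it lies on), x along its length.
- pod_in: The same kind of pod already in the other dipping bowl, lying on its floor about 14 mm off the middle (its top 29 mm above the counter). It stays in that bowl.
- bowl_sugar: White ceramic dipping bowl that holds the first sugar cake: rim diameter 110 mm, 42 mm high, wall 4 mm, flat inner floor of 66 mm diameter 5 mm above the counter, inside widening to 102 mm at the rim. 160 g, loose. Origin at the centre of its underside, z up. The two bowls look alike and may stand in either place: tell them by what they hold.
- bowl_pod: White ceramic dipping bowl that holds the first cardamom pod; the same shape and size as the other.
- tub: Milky plastic storage tub, fixed to the counter, open at the start. Outside 92 mm (x) by 170 mm (y), 54 mm high; walls and floor 4 mm, so inside 84 x 162 mm. Origin at the centre of its underside; y along its length, +x towards the hinge side, away from the robot. The lid's hinge line runs along y at x = +48 mm, 54 mm above the counter.
- lid (a joint): Angle of the tub's lid, rad: 0 shut, growing as it opens up and back over the far side; 2.4 to 2.7 (laid well back) at the start. Its hinge is stiff (0.08 N m): it stays where it is left and must be pushed all the way down. A 4 mm thick grey plate, 180 mm long, 70 g, with an 8 mm skirt on the inner side, reaching 98 mm from the hinge line. Shut, its top is 58 mm above the counter.
- lid_edge (a point): The middle of the outer end of the lid's finger tab (44 mm wide, 3 mm thick), 110 mm from the hinge line, 12 mm beyond the lid's front edge.
- tongs: Bystander: steel spring tongs, 250 mm long, 65 mm wide, 24 mm high, lying on the counter in front of the tray. Origin near their middle, x towards the tips.
- spoon: Bystander: white ceramic soup spoon, 128 mm long, 17 mm high. Origin under its bowl, the handle to -x.
- tea_glass: Bystander: tea glass, 68 mm wide, 85 mm high. Origin at the centre of its underside.
- bottle: Bystander: small amber glass bottle, 54 mm wide, 134 mm high, standing on a steel rack at the right. Origin at the centre of its underside.
Things that resemble listed ones, but are neither listed nor needed, are in the scene too. Leave any red look-alike of the cassia alone. Leave any purple look-alike of the cassia_in alone.

How it is judged:
At the end, for the whole second after the job is handed in: Both cakes lie in the one bowl, both pods in the other (centres within 42 mm of its axis, 5 to 55 mm above its foot), bowls upright; both cassia sticks lie in the tub (centres within 40 mm across, 30 mm along of its middle, under 46 mm up); lid shut to 0.06 rad; all at rest (horizontal distance between each of cake, cake_in and bowl_sugar below 0.042 m and z of cake in the frame of bowl_sugar between 0.005 and 0.055 m and z of cake_in in the frame of bowl_sugar between 0.005 and 0.055 m and horizontal distance between each of pod, pod_in and bowl_pod below 0.042 m and z of pod in the frame of bowl_pod between 0.005 and 0.055 m and z of pod_in in the frame of bowl_pod between 0.005 and 0.055 m and x of cassia in the frame of tub between -0.04 and 0.04 m and y of cassia in the frame of tub between -0.03 and 0.03 m and z of cassia in the frame of tub between 0.004 and 0.046 m and x of cassia_in in the frame of tub between -0.04 and 0.04 m and y of cassia_in in the frame of tub between -0.03 and 0.03 m and z of cassia_in in the frame of tub between 0.004 and 0.046 m and value of joint lid below 0.06 rad and angle between each of bowl_sugar, bowl_pod's own z axis and vertical below 0.15 rad and linear speed of each of cassia, cake, pod, cassia_in, cake_in, pod_in below 0.05 m/s); the robot touches nothing.
It fails at once if a bystander (tongs, spoon, tea glass, bottle) is moved more than 30 mm (distance of any of tongs, spoon, tea_glass, bottle from where it was at the start of the episode above 0.03 m).
It fails at once if a dipping bowl is moved more than 50 mm or tipped by more than 0.5 rad (distance of any of bowl_sugar, bowl_pod from where it was at the start of the episode above 0.05 m or angle between any of bowl_sugar, bowl_pod's own z axis and vertical above 0.5 rad).
It also fails if it takes over 70 s, if anything falls off the work surface, if the arm or the gripper's body presses on something with over 40 N, if the wrist force passes 120 N, or if a joint passes its speed limit or range.

### The arm

A 6-joint arm with a two-finger parallel gripper is mounted at the origin on the work surface. World frame = base frame: x ahead of the robot, y to its left, z up, the work surface at z = 0. Lengths are in m, angles in rad, forces in N, time in s.
With the tool pointing down it reaches from about 0.375 to 0.9 m from the base axis. Payload 3.1 kg.
Tool frame: the origin (TCP) lies at the very end of the fingers, on their centre line; the grasp point (between the pads) lies 19 mm behind it; z points along the fingers, y is the line along which they close (so a half turn about z gives the same grasp; the last joint's range is limited). The gripper opens to 85 mm and grips with 20 to 120 N. Pads are 22 mm wide; open, the fingers measure 114 mm over their backs; the gripper's body (76 mm by 85 mm) begins 54 mm behind the grasp point. The pads swing forward as they close: fully open they stand 13 mm farther back than shut.
Start: joints at [0.949, 0.527, 1.433, -0, 1.181, -0.178], TCP at [0.268, 0.564, 0.231] pointing down, gripper open.
Joint ranges: [-3.08, 3.08], [-0.75, 2.2], [0.22, 2.44], [-1.43, 4.57], [0, 2.65], [-2.85, 2.85]. Speed limits (rad/s): [2.79, 2.79, 3.14, 3.14, 3.14, 3.14].

### API

Orientations are given as a unit quaternion [x, y, z, w].
In Python, from station import manip gives the robot as it stands.
- The arm moves only by the shell command python3 -m handwheel 'ROWS' [FORCE]. ROWS is JSON, a list of rows, each a list of 7 numbers: the shift along the world's x, y, z in mm, then the turn, a rotation vector about the world's x, y, z in degrees, then the opening, from 0 (shut) to 1 (fully open). A call has exactly 10 rows; each row shifts and turns the commanded pose from where the row before left it; what a row does not reach is not made up. A row lasts 1/8 s, in which the tool goes at most 62.5 mm and 10.7 degrees, less where a joint would pass 70% of its speed; a pose out of reach is approached as far as the arm can. A call is refused whole if a number of a shift passes 62.5 or a number of a turn 10.7, either way. A call with a gripper value outside its range is refused whole. The fingers move at their own pace and stop on an object; FORCE is the grip in N (left out, the last holds). Time passes only in rows, so rows that do not move let the fingers close, or fill a call up. It gives the time, the measured TCP pose, the force, the opening and the grip force at its end, in the units of the state.
- manip.sense(): the state, without advancing time (a new reading comes with each control period).
- manip.snapshot(name): name is "scene" or "side" or "wrist"; returns the picture (480x640x3 uint8, red, green, blue); there is no depth.
- manip.get_calibration(name): a dict with "K" (3x3 intrinsics, pixels), "rvec" (rotation vector, rad) and "tvec" (3), from world to camera coordinates, as OpenCV has them. Camera axes: x right, y down, z forward; pixel columns grow to the right and rows downward; lengths in m; the calibration is good to about 2 mm. A picture is of the moment at which its call begins: read the wrist's pose just before it. get_calibration takes no time and is no camera call; for the wrist camera it gives the pose at the moment of the call.
- manip.sign_off(): hands the job in; it is judged then, once.
The state is a dict: "t": time; "q": joint angles; "qd": joint speeds; "tau": joint torques, N m; "tcp_pos": TCP position; "tool_rot": TCP orientation; "force": force on the tool from outside, world axes, zero at the start; "ft_torque": the same for the moment, N m; "finger_gap": opening from 0.0 (shut) to 1.0 (fully open); "gripper_force": force on a finger pad.
Only numpy, scipy, OpenCV 4.12 (cv2) and the standard library are available. Lean on these libraries where they do the work, as an engineer would, in place of code of your own. Each camera call takes 0.05 s, during which the arm holds its last target. There are 200 camera calls.

## Working session

There is one attempt and no reset: what is moved stays moved. The work goes in short steps, Python scripts to look and compute and a shell command to move; the robot and the scene stay as the last step left them, time stands still between calls to the robot, and variables do not carry over. Pictures are saved under pics/ and viewed, at most 12 in all, crops included, and the job is handed in when it is done.

```bash
mkdir -p pics; ls; cat > h.py <<'E'
import numpy as np,cv2
from station import manip
def cal(n):
    c=manip.get_calibration(n);K=np.array(c["K"],float);R=cv2.Rodrigues(np.array(c["rvec"],float))[0];t=np.array(c["tvec"],float).ravel();return K,R,t
def ray(n,uv,z,c=None):
    K,R,t=c or cal(n);C=-R.T@t;d=R.T@np.linalg.inv(K)@np.array([uv[0],uv[1],1.]);return C+d*(z-C[2])/d[2]
def proj(n,p):
    K,R,t=cal(n);q=K@(R@np.array(p,float)+t);return q[:2]/q[2]
def snap(n,f):
    im=manip.snapshot(n)[:,:,::-1].copy();cv2.imwrite("pics/"+f,im);return im
E
python3 - <<'E'
from h import *
for n in("scene","side","wrist"):
    snap(n,n+"0.png");K,R,t=cal(n);print(n,(-R.T@t).round(3),R[2].round(2),K[0,0])
s=manip.sense();print(s["tcp_pos"],s["tool_rot"],s["t"])
E
```

```text
pics
scene [1.17  0.351 1.314] [-0.46 -0.31 -0.83] 520.3937717626479
side [-0.006 -0.667  0.733] [ 0.52  0.56 -0.65] 445.1565959484133
wrist [0.2   0.596 0.373] [ 0.26 -0.13 -0.96] 348.02076995353167
[0.26801816 0.56402446 0.23055162] [ 2.20087354e-01  9.75479810e-01 -7.65407929e-04 -3.31543921e-04] 0.15
```

View pics/scene0.png

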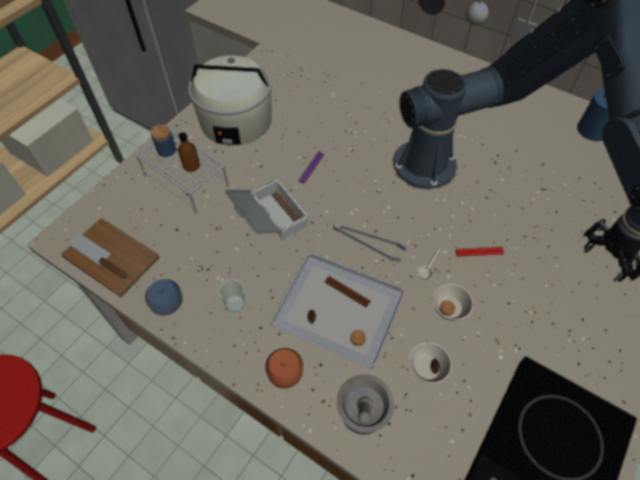

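View pics/side0.png

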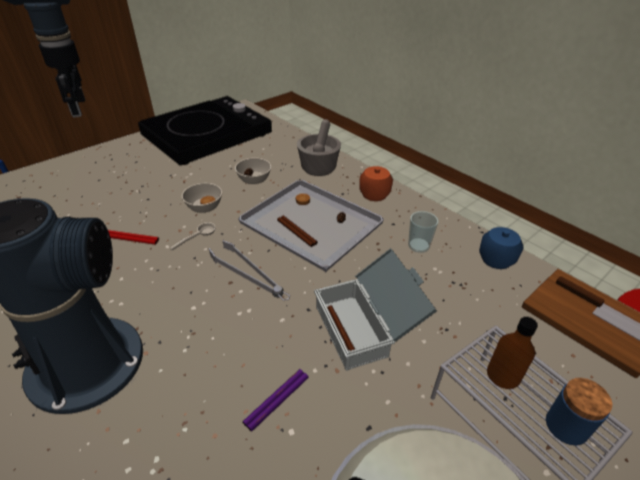

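The scene view shows the tray with the cassia at (347,291), the cake at (358,338) and the pod at (311,316). The bowl at (452,302) holds a tan cake, the bowl at (430,362) a dark pod, and the tub is at (285,207). Stick candidates are brown on the tray (347,291), brown in the tub (287,207), red (480,251) and purple (312,167). The brown one on the tray is the cassia, since red and purple are the named look-alikes. I'll confirm this in a crop while measuring.

```bash
python3 - <<'E'
from h import *
im=cv2.imread("pics/scene0.png");sd=cv2.imread("pics/side0.png")
a=cv2.resize(im[170:400,220:490],None,fx=2.9,fy=2.6,interpolation=cv2.INTER_CUBIC)[:,:780]
cv2.imwrite("pics/crop0.png",a)
def blobs(n,im,roi):
    x0,y0,x1,y1=roi;hsv=cv2.cvtColor(im,cv2.COLOR_BGR2HSV)
    m=((hsv[...,1]>90)&((hsv[...,0]<22)|(hsv[...,0]>172))).astype(np.uint8)
    k=np.zeros_like(m);k[y0:y1,x0:x1]=m[y0:y1,x0:x1]
    cs,_=cv2.findContours(k,cv2.RETR_EXTERNAL,cv2.CHAIN_APPROX_NONE)
    for c in cs:
        if cv2.contourArea(c)<15: continue
        M=cv2.moments(c);u=(M["m10"]/M["m00"],M["m01"]/M["m00"]);r=cv2.minAreaRect(c);b=cv2.boxPoints(r)
        P=np.array([ray(n,p,.012)[:2] for p in b]);e=[P[1]-P[0],P[2]-P[1]];L=[np.linalg.norm(x) for x in e];e=e[int(np.argmax(L))]
        print(n,np.round(u,1),"area",M["m00"],"xy@12mm",ray(n,u,.012)[:2].round(4),"size",np.round(L,3),"yaw",np.degrees(np.arctan2(e[1],e[0])).round(1))
blobs("scene",im,(220,180,520,390));blobs("side",sd,(170,150,400,360))
E
```

```text
scene [434.9 365.9] area 53.5 xy@12mm [0.6127 0.3447] size [0.016 0.032] yaw 26.3
scene [284.1 367.6] area 1095.0 xy@12mm [0.8322 0.0233] size [0.104 0.095] yaw -143.2
scene [357.6 337.4] area 144.5 xy@12mm [0.6563 0.1379] size [0.035 0.037] yaw 30.8
scene [311.1 316.2] area 34.5 xy@12mm [6.737e-01 2.000e-04] size [0.03  0.014] yaw -145.8
scene [446.9 307.6] area 138.5 xy@12mm [0.445  0.2978] size [0.04  0.037] yaw 167.6
scene [347.2 291.3] area 253.0 xy@12mm [0.5542 0.0421] size [0.02  0.137] yaw 89.0
scene [479.5 251.2] area 328.0 xy@12mm [0.2246 0.2973] size [0.144 0.028] yaw 126.8
scene [292.3 213.9] area 40.5 xy@12mm [ 0.4197 -0.2418] size [0.015 0.048] yaw 73.4
side [340.9 329. ] area 183.5 xy@12mm [ 0.4162 -0.2706] size [0.012 0.12 ] yaw -112.0
side [297.1 230.7] area 275.5 xy@12mm [0.5515 0.0342] size [0.028 0.148] yaw -91.0
side [340.9 217.1] area 39.0 xy@12mm [0.6775 0.0026] size [0.016 0.036] yaw -134.0
side [206.9 199.4] area 75.5 xy@12mm [0.4491 0.3064] size [0.039 0.035] yaw -40.5
side [302.5 198.8] area 111.0 xy@12mm [0.6543 0.135 ] size [0.037 0.049] yaw -130.6
side [248.2 171.5] area 25.5 xy@12mm [0.6217 0.3545] size [0.018 0.029] yaw -125.0
side [375.4 182.9] area 907.0 xy@12mm [0.8722 0.0574] size [0.104 0.188] yaw -138.7
side [395.2 151.9] area 33.0 xy@12mm [1.0609 0.1434] size [0.036 0.054] yaw -90.7
```

View pics/crop0.png

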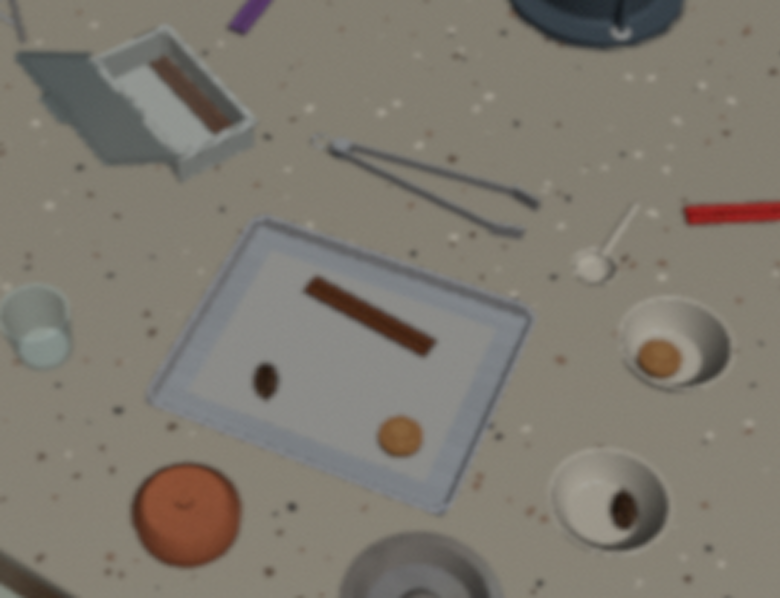

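The crop confirms a brown stick, a tan disc and a dark pod on the tray. The upper bowl holds the tan disc and the lower bowl the dark pod. The red and purple look-alikes are elsewhere. Next I'll measure the bowls and the tub.

```bash
python3 - <<'E'
from h import *
im=cv2.imread("pics/scene0.png");sd=cv2.imread("pics/side0.png")
def tile(i,x,y,w,h,s):
    c=cv2.resize(i[y:y+h,x:x+w],(w*s,h*s),interpolation=cv2.INTER_CUBIC)
    for k in range(0,w,10): cv2.line(c,(k*s,0),(k*s,6 if (x+k)%50 else 14),(0,0,255),1)
    for k in range(0,h,10): cv2.line(c,(0,k*s),(6 if (y+k)%50 else 14,k*s),(0,0,255),1)
    return c
T=[tile(im,220,170,100,75,4),tile(im,400,280,100,110,4)[:300*2],tile(sd,310,240,133,133,3),tile(sd,170,150,110,70,4)]
o=np.zeros((600,800,3),np.uint8)
for t,(x,y) in zip([tile(im,220,170,100,75,4),tile(im,400,280,100,75,4),tile(sd,310,245,133,100,3),tile(sd,175,150,100,75,4)],[(0,0),(400,0),(0,300),(400,300)]): o[y:y+t.shape[0],x:x+t.shape[1]]=t
cv2.imwrite("pics/m1.png",o)
for n,i,rois in(("scene",im,[(425,278,480,325),(400,338,458,388)]),("side",sd,[(178,178,226,216),(232,155,275,188)])):
  for r in rois:
    c=i[r[1]:r[3],r[0]:r[2]];bg=np.median(np.concatenate([c[:3].reshape(-1,3),c[-3:].reshape(-1,3)]),0)
    lab=cv2.cvtColor(c,cv2.COLOR_BGR2LAB).astype(float);print(n,r,lab[0,0],lab[c.shape[0]//2,c.shape[1]//2])
for p in([.445,.303,.042],[.615,.350,.042]):
  print("guess rim centre px",proj("scene",p).round(1),proj("side",p).round(1))
E
```

```text
scene (425, 278, 480, 325) [133. 128. 135.] [151. 129. 137.]
scene (400, 338, 458, 388) [136. 128. 135.] [144. 128. 134.]
side (178, 178, 226, 216) [133. 130. 138.] [113. 135. 143.]
side (232, 155, 275, 188) [133. 130. 138.] [ 97. 130. 134.]
guess rim centre px [451.  303.7] [204.6 191.5]
guess rim centre px [438.6 363.6] [246.3 164.2]
```

View pics/m1.png

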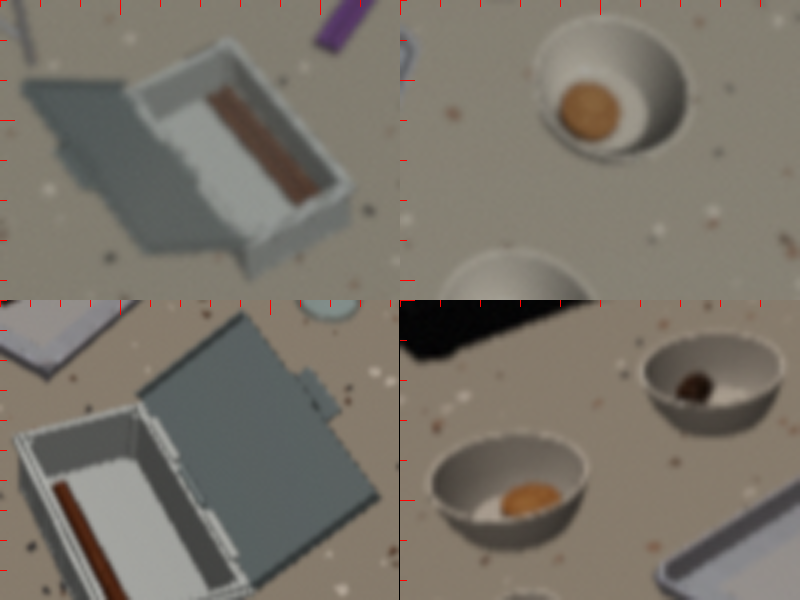

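The montage shows the sugar bowl rim at about (453,301) in scene and (202,194) in side. The pod bowl rim is at (430,361) in scene and (253,167) in side. The tub rim corners and the lid tab (scene (238,211), side (418,275)) are readable.

```bash
python3 - <<'E'
from h import *
def both(name,a,b,z):
    print(name,"scene",ray("scene",a,z)[:2].round(4),"side",ray("side",b,z)[:2].round(4) if b else "", "tri",tri(a,b) if b else "")
def tri(a,b):
    P=[];
    for n in("scene","side"):
        K,R,t=cal(n);P.append(K@np.c_[R,t])
    X=cv2.triangulatePoints(P[0],P[1],np.array(a,float),np.array(b,float)).ravel();return (X[:3]/X[3]).round(4)
both("sugar",(452.9,301),(202.2,194.3),.042)
both("podb",(430,361.5),(253.1,167),.042)
for k,a in(("front-",(277,180)),("front+",(307.5,215.8)),("hinge+",(282,231)),("hinge-",(252.5,192.5))): both(k,a,None,.054)
for k,a in(("front+",(315.3,291)),("hinge+",(356,279.3)),("hinge-",(391.7,341))): print("side",k,ray("side",a,.054)[:2].round(4))
both("tab",(238,211),(418,275),.12)
for k,p in(("pod",[(311.1,316.2),(340.9,217.1)]),("cake",[(357.6,337.4),(302.5,198.8)]),("cassia",[(347.2,291.3),(297.1,230.7)]),("spoon",[(425,271),(206,230)])): print(k,tri(*p))
K,R,t=cal("wrist");s=manip.sense();from scipy.spatial.transform import Rotation as Ro
T=Ro.from_quat(s["tool_rot"]).as_matrix();print("cam in tool",(T.T@(-R.T@t-s["tcp_pos"])).round(3),(T.T@R[2]).round(3),"tool y",T[:,1].round(3))
E
```

```text
sugar scene [0.4346 0.3038] side [0.4332 0.2953] tri [0.4343 0.3027 0.0385]
podb scene [0.6221 0.3294] side [0.6213 0.3237] tri [0.6224 0.3286 0.0399]
front- scene [ 0.3627 -0.3384] side  tri 
front+ scene [ 0.4243 -0.1807] side  tri 
hinge+ scene [ 0.5112 -0.212 ] side  tri 
hinge- scene [ 0.445  -0.3718] side  tri 
side front+ [ 0.4203 -0.1864]
side hinge+ [ 0.509 -0.218]
side hinge- [ 0.4438 -0.377 ]
tab scene [ 0.5592 -0.3273] side [ 0.5597 -0.3334] tri [ 0.5594 -0.3303  0.118 ]
pod [6.749e-01 6.000e-04 1.430e-02]
cake [0.6558 0.1374 0.0101]
cassia [0.5535 0.04   0.0078]
spoon [0.3756 0.1928 0.011 ]
cam in tool [ 0.075 -0.    -0.142] [-0.29   0.001  0.957] tool y [ 0.429  0.903 -0.002]
```

Two-view checks agree to about 5 mm, and heights and sizes fit (tub side 172 mm, tab 118 mm high). Now moving above the cake.

```bash
python3 -m handwheel '[[20,-20,0,0,0,-3,1],[39,-44,0,0,0,-6,1],[41,-46,0,0,0,-6,1],[41,-46,0,0,0,-6,1],[41,-46,0,0,0,-6,1],[41,-46,0,0,0,-6,1],[41,-46,0,0,0,-6,1],[41,-46,0,0,0,-6,1],[41,-46,0,0,0,-6,1],[41,-42,0,0,0,-3.6,1]]' 40
python3 - <<'E'
from h import *
im=snap("wrist","w1.png");s=manip.sense();print(s["tcp_pos"].round(4) if hasattr(s["tcp_pos"],"round") else s["tcp_pos"],s["q"],s["force"])
for n,p in(("cake",[.655,.136,.012]),("pod",[.675,.001,.012]),("cas",[.553,.038,.012]),("bp",[.6217,.327,.042]),("bs",[.434,.3,.042])):print(n,proj("wrist",p).round())
hsv=cv2.cvtColor(im,cv2.COLOR_BGR2HSV);m=((hsv[...,1]>90)&((hsv[...,0]<22)|(hsv[...,0]>172))).astype(np.uint8)
for c in cv2.findContours(m,0,1)[0]:
    if cv2.contourArea(c)<80: continue
    M=cv2.moments(c);u=(M["m10"]/M["m00"],M["m01"]/M["m00"]);b=cv2.boxPoints(cv2.minAreaRect(c));P=np.array([ray("wrist",p,.014)[:2] for p in b]);e=[P[1]-P[0],P[2]-P[1]];L=[np.linalg.norm(x) for x in e];e=e[int(np.argmax(L))]
    print(np.round(u),ray("wrist",u,.014)[:2].round(4),np.round(L,3),np.degrees(np.arctan2(e[1],e[0])).round(1))
E
```

```text
t: 1.4
tcp_pos: [0.6563, 0.1346, 0.231]
tool_rot: [0.644, 0.765, -0.0, -0.0]
force: [1.0, 0.7, 0.5]
finger_gap: 1.0
gripper_force: 0.0
[0.6628 0.1279 0.231 ] [ 0.02754174  0.59460521  1.30231015 -0.00515928  1.2374903  -0.13572189] [ 5.50814952 -3.05238677  0.565133  ]
cake [312. 196.]
pod [311. 312.]
cas [208. 267.]
bp [309. -38.]
bs [ 69. -45.]
[ 92. 467.] [ 0.4207 -0.277 ] [0.052 0.011] 68.3
[518. 457.] [ 0.9847 -0.1687] [0.01  0.094] -53.4
[315. 319.] [ 0.6807 -0.0062] [0.037 0.023] 38.4
[487. 317.] [0.8785 0.0285] [0.045 0.132] -33.1
[216. 257.] [0.5623 0.0518] [0.138 0.022] 87.4
[319. 202.] [0.6636 0.1311] [0.038 0.04 ] -79.6
[121.   6.] [0.4598 0.2773] [0.04  0.012] 9.6
```

View pics/w1.png

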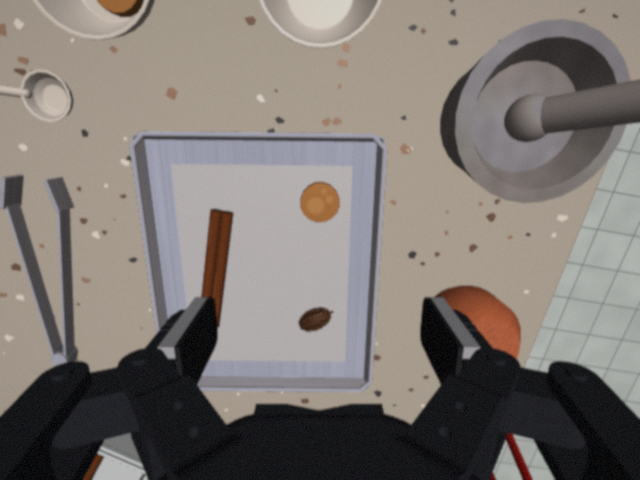

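Wrist view: cake at (319,202), pod at (315,319), yaw about 38°, stick at (216,257), all consistent with the estimates. The cake lies near the flared rim, so I'll close diagonally with a part opening.

```bash
python3 -m handwheel '[[0,0,-30,0,0,-9.2,0.68],[0,0,-30,0,0,-9.2,0.68],[0,0,-30,0,0,-9.2,0.68],[0,0,-30,0,0,-9.2,0.68],[0,0,-30,0,0,-9.2,0.68],[0,0,-30,0,0,-9,0.68],[1,0,-22,0,0,0,0.68],[0,0,-14,0,0,0,0.68],[0,0,-8,0,0,0,0.68],[0,0,0,0,0,0,0.68]]' 40
python3 - <<'E'
from h import *
s=manip.sense();print(s["tcp_pos"].round(4));im=snap("wrist","w2.png")
E
```

```text
t: 2.7
tcp_pos: [0.6564, 0.1365, 0.0072]
tool_rot: [0.924, 0.383, -0.0, -0.0]
force: [0.4, -0.2, 0.2]
finger_gap: 0.681
gripper_force: 0.0
[0.6564 0.1365 0.0072]
```

View pics/w2.png

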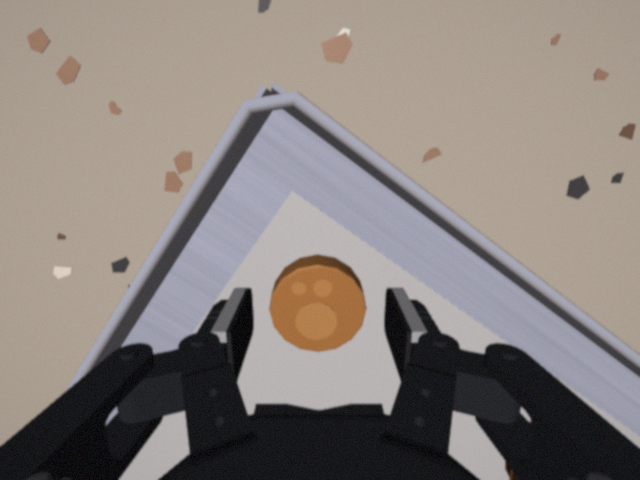

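The cake at (318,308) is centred between the pads. Closing and lifting.

```bash
python3 -m handwheel '[[0,0,-2,0,0,0,0.68],[0,0,0,0,0,0,0.3],[0,0,0,0,0,0,0.3],[0,0,0,0,0,0,0.3],[0,0,0,0,0,0,0.3],[0,0,0,0,0,0,0.3],[0,0,10,0,0,0,0.3],[0,0,30,0,0,0,0.3],[0,0,40,0,0,0,0.3],[0,0,20,0,0,0,0.3]]' 40
```

```text
t: 4.0
tcp_pos: [0.6573, 0.1365, 0.1076]
tool_rot: [0.924, 0.382, 0.001, 0.001]
force: [-0.3, -0.9, -0.5]
finger_gap: 0.47
gripper_force: 40.4
```

```bash
python3 -m handwheel '[[-20,15,0,0,0,0,0.3],[-45,33,0,0,0,0,0.3],[-45,33,0,0,0,0,0.3],[-45,33,0,0,0,0,0.3],[-45,33,0,0,0,0,0.3],[-22,17,0,0,0,0,0.3],[0,0,-15,0,0,0,0.3],[0,0,-25,0,0,0,0.3],[0,0,-12,0,0,0,0.3],[0,0,0,0,0,0,0.3]]' 40
python3 - <<'E'
from h import *
s=manip.sense();print(s["tcp_pos"].round(4));im=snap("wrist","w3.png")
E
```

```text
t: 5.25
tcp_pos: [0.4343, 0.2996, 0.052]
tool_rot: [0.924, 0.382, -0.001, 0.0]
force: [0.2, 0.3, 0.9]
finger_gap: 0.47
gripper_force: 40.4
[0.4343 0.2996 0.052 ]
```

View pics/w3.png

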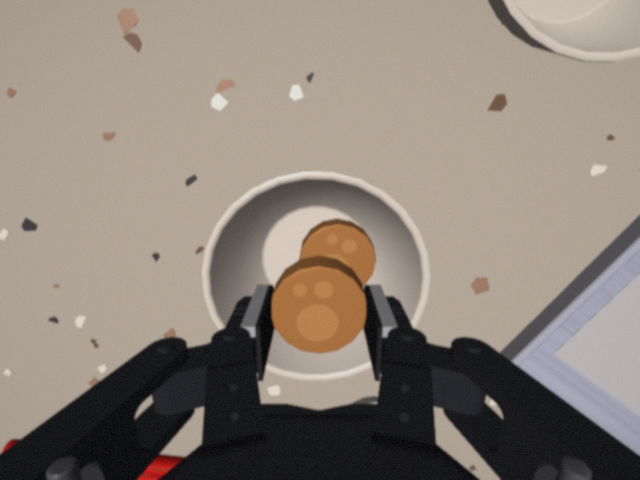

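The cake is held over the bowl. The rim is centred at about (316,275) and the cake already in it shows at (340,252).

```bash
python3 - <<'E'
from h import *
print(ray("wrist",(316,275),.042),ray("wrist",(340,256),.019),proj("wrist",manip.sense()["tcp_pos"]))
E
```

```text
[0.43871612 0.30748047 0.042     ] [0.44855905 0.29933181 0.019     ] [321.55103068 301.09410937]
```

```bash
python3 -m handwheel '[[2,6,0,0,0,0,0.3],[0,0,-10,0,0,0,0.3],[0,0,-6,0,0,0,0.3],[0,0,0,0,0,0,0.3],[0,0,0,0,0,0,0.6],[0,0,0,0,0,0,0.6],[0,0,0,0,0,0,0.6],[0,0,20,0,0,0,0.6],[0,0,40,0,0,0,0.6],[0,0,60,0,0,0,0.6]]' 40
python3 - <<'E'
from h import *
im=snap("wrist","w4.png")
hsv=cv2.cvtColor(im,cv2.COLOR_BGR2HSV);m=((hsv[...,1]>90)&((hsv[...,0]<22)|(hsv[...,0]>172))).astype(np.uint8)
for c in cv2.findContours(m,0,1)[0]:
    if cv2.contourArea(c)<80: continue
    M=cv2.moments(c);u=(M["m10"]/M["m00"],M["m01"]/M["m00"]);print(np.round(u),ray("wrist",u,.025)[:2].round(4),M["m00"])
print(manip.sense()["tcp_pos"])
E
```

```text
t: 6.55
tcp_pos: [0.4352, 0.3059, 0.1572]
tool_rot: [0.924, 0.382, -0.002, 0.0]
force: [1.1, 0.5, 0.3]
finger_gap: 0.601
gripper_force: 0.0
[108. 359.] [0.2072 0.3567] 149.0
[601. 321.] [0.5579 0.0615] 2951.5
[326. 222.] [0.4453 0.3062] 2689.0
[460.  18.] [0.6196 0.345 ] 1152.5
[0.4398358  0.30822526 0.16549907]
```

```bash
python3 -m handwheel '[[15,-20,0,0,0,0,0.6],[35,-45,0,0,0,-2,0.6],[35,-45,0,0,0,-2,0.6],[35,-45,0,0,0,-2,0.6],[35,-45,0,0,0,0,0.6],[35,-45,0,0,0,0,0.6],[35,-45,0,0,0,0,0.6],[13.5,-15.5,-20,0,0,0,0.6],[0,0,-40,0,0,0,0.6],[0,0,0,0,0,0,0.6]]' 40
python3 - <<'E'
from h import *
s=manip.sense();K=cal("wrist");im=snap("wrist","w5.png");print(s["tcp_pos"])
hsv=cv2.cvtColor(im,cv2.COLOR_BGR2HSV);m=((hsv[...,1]>90)&((hsv[...,0]<22)|(hsv[...,0]>172))).astype(np.uint8)
for c in cv2.findContours(m,0,1)[0]:
    if cv2.contourArea(c)<300: continue
    M=cv2.moments(c);u=(M["m10"]/M["m00"],M["m01"]/M["m00"]);b=cv2.boxPoints(cv2.minAreaRect(c));P=np.array([ray("wrist",p,.015,K)[:2] for p in b]);e=[P[1]-P[0],P[2]-P[1]];L=[np.linalg.norm(x) for x in e];e=e[int(np.argmax(L))]
    print(np.round(u),ray("wrist",u,.015,K)[:2].round(4),np.round(L,3),np.degrees(np.arctan2(e[1],e[0])).round(1))
E
```

```text
t: 7.85
tcp_pos: [0.6717, 0.001, 0.0937]
tool_rot: [0.943, 0.333, -0.004, -0.002]
force: [-0.9, 0.4, -0.1]
finger_gap: 0.603
gripper_force: 0.0
[0.67167827 0.00101098 0.09366729]
[144. 306.] [0.5575 0.07  ] [0.025 0.084] -90.8
[322. 242.] [0.6736 0.0023] [0.041 0.021] 38.3
[488.  31.] [0.8287 0.0082] [0.114 0.038] -51.2
```

```bash
python3 -m handwheel '[[-1,1.5,-20,0,0,0,0.6],[0,0,-40,0,0,0,0.6],[0,0,-21,0,0,0,0.6],[0,0,-10,0,0,0,0.6],[0,0,0,0,0,0,0.1],[0,0,0,0,0,0,0.1],[0,0,0,0,0,0,0.1],[0,0,0,0,0,0,0.1],[0,0,10,0,0,0,0.1],[0,0,30,0,0,0,0.1]]' 30
```

```text
t: 9.15
tcp_pos: [0.6723, 0.0027, 0.0456]
tool_rot: [0.943, 0.334, -0.002, -0.001]
force: [-0.6, 0.4, -0.2]
finger_gap: 0.257
gripper_force: 29.4
```

```bash
python3 -m handwheel '[[0,0,30,0,0,0,0.1],[-4,26,30,0,0,8.5,0.1],[-7,46,0,0,0,8.5,0.1],[-7,46,0,0,0,8.5,0.1],[-7,46,0,0,0,8.5,0.1],[-7,46,0,0,0,8.5,0.1],[-7,46,0,0,0,8.5,0.1],[-7,46,0,0,0,0,0.1],[-2.5,12,-20,0,0,0,0.1],[0,0,-20,0,0,0,0.1]]' 30
python3 - <<'E'
from h import *
for i in range(3): s=manip.sense();K=cal("wrist");im=snap("wrist","w6.png")
print(s["tcp_pos"],proj("wrist",[.621,.331,.042]),proj("wrist",s["tcp_pos"]))
E
```

```text
t: 10.4
tcp_pos: [0.6247, 0.3169, 0.0655]
tool_rot: [0.707, 0.708, -0.0, 0.0]
force: [0.2, -0.8, -0.9]
finger_gap: 0.256
gripper_force: 29.4
[0.62290536 0.3142095  0.06251078] [315.09887569 252.34609925] [318.82408064 302.01537377]
```

View pics/w6.png

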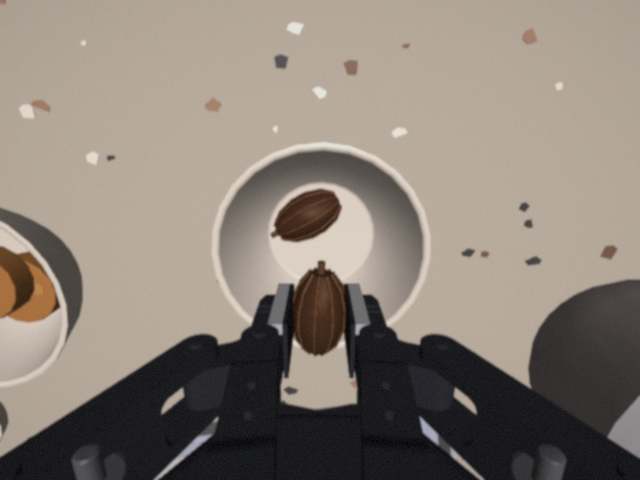

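The pod is held over the bowl. The rim centre is at (322,246) and the other pod at (308,214) behind it. I'll shift forward about 7 mm, lower and release.

```bash
python3 -m handwheel '[[1,7,0,0,0,0,0.1],[0,0,-14,0,0,0,0.1],[0,0,-14,0,0,0,0.1],[0,0,-5,0,0,0,0.1],[0,0,0,0,0,0,0.1],[0,0,0,0,0,0,0.42],[0,0,0,0,0,0,0.42],[0,0,0,0,0,0,0.42],[0,0,30,0,0,0,0.42],[0,0,60,0,0,0,0.42]]' 30
python3 - <<'E'
from h import *
for i in range(2): s=manip.sense();K=cal("wrist");im=snap("wrist","w7.png")
hsv=cv2.cvtColor(im,cv2.COLOR_BGR2HSV);m=((hsv[...,1]>90)&((hsv[...,0]<22)|(hsv[...,0]>172))).astype(np.uint8)
for c in cv2.findContours(m,0,1)[0]:
    if cv2.contourArea(c)<80: continue
    M=cv2.moments(c);u=(M["m10"]/M["m00"],M["m01"]/M["m00"]);print(np.round(u),ray("wrist",u,.02)[:2].round(4),M["m00"])
print(s["tcp_pos"],s["force"])
E
```

```text
t: 11.8
tcp_pos: [0.6241, 0.3226, 0.1211]
tool_rot: [0.707, 0.707, -0.003, -0.002]
force: [0.2, 0.2, 0.6]
finger_gap: 0.423
gripper_force: 0.0
[ 70. 261.] [0.4404 0.3051] 3888.0
[337. 235.] [0.6455 0.3254] 1073.0
[298. 209.] [0.6166 0.3457] 1124.5
[0.63030067 0.32500681 0.13276754] [1.71605809 1.5579036  5.63433459]
```

Both pods read inside their bowl, (.646,.325) and (.617,.346). Next is the cassia.

```bash
python3 -m handwheel '[[-6,-22,30,0,0,0,0.6],[-12,-46,30,0,0,0,0.6],[-12,-46,20,0,0,0,0.6],[-12,-46,0,0,0,0,0.6],[-12,-46,0,0,0,0,0.6],[-12,-46,0,0,0,0,0.6],[-6.5,-31,0,0,0,0,0.6],[0,0,0,0,0,0,0.6],[0,0,0,0,0,0,0.6],[0,0,0,0,0,0,0.6]]' 40
python3 - <<'E'
from h import *
s=manip.sense();K=cal("wrist");im=snap("wrist","w8.png");print(s["tcp_pos"])
hsv=cv2.cvtColor(im,cv2.COLOR_BGR2HSV);m=((hsv[...,1]>90)&((hsv[...,0]<22)|(hsv[...,0]>172))).astype(np.uint8)
for c in cv2.findContours(m,0,1)[0]:
    if cv2.contourArea(c)<300: continue
    M=cv2.moments(c);u=(M["m10"]/M["m00"],M["m01"]/M["m00"]);b=cv2.boxPoints(cv2.minAreaRect(c));P=np.array([ray("wrist",p,.016,K)[:2] for p in b]);e=[P[1]-P[0],P[2]-P[1]];L=[np.linalg.norm(x) for x in e];e=e[int(np.argmax(L))]
    print(np.round(u),P.mean(0).round(4),np.round(L,3),np.degrees(np.arctan2(e[1],e[0])).round(1))
E
```

```text
t: 13.15
tcp_pos: [0.554, 0.0416, 0.2033]
tool_rot: [0.707, 0.707, 0.0, 0.0]
force: [-0.9, -0.2, 0.1]
finger_gap: 0.602
gripper_force: 0.0
[0.55403306 0.04159597 0.2033072 ]
[608. 229.] [0.8324 0.0214] [0.07  0.112] -75.0
[318. 207.] [0.5525 0.0413] [0.137 0.022] 88.1
```

```bash
python3 -m handwheel '[[-1,1,-30,0,0,-2,0.6],[0,0,-50,0,0,0,0.6],[0,0,-50,0,0,0,0.6],[0,0,-40,0,0,0,0.6],[0,0,-22,0,0,0,0.6],[0,0,-7,0,0,0,0.6],[0,0,0,0,0,0,0.1],[0,0,0,0,0,0,0.1],[0,0,0,0,0,0,0.1],[0,0,0,0,0,0,0.1]]' 40
```

```text
t: 14.45
tcp_pos: [0.5535, 0.0414, 0.0052]
tool_rot: [0.72, 0.694, 0.001, 0.001]
force: [0.8, 0.5, 4.1]
finger_gap: 0.269
gripper_force: 39.4
```

```bash
python3 -m handwheel '[[0,0,20,0,0,0,0.1],[0,0,45,0,0,0,0.1],[-9,-30,60,0,0,0,0.1],[-16,-48,20,0,0,-5,0.1],[-16,-48,0,0,0,-5,0.1],[-16,-48,0,0,0,-5,0.1],[-16,-48,0,0,0,-5,0.1],[-16,-48,0,0,0,0,0.1],[-16,-48,0,0,0,0,0.1],[-4,-6,0,0,0,0,0.1]]' 40
python3 - <<'E'
from h import *
for i in range(6): s=manip.sense();K=cal("wrist");im=snap("wrist","w9.png")
print(s["tcp_pos"],proj("wrist",s["tcp_pos"]))
E
```

```text
t: 15.7
tcp_pos: [0.444, -0.2838, 0.1451]
tool_rot: [0.83, 0.557, 0.0, 0.001]
force: [-0.1, 0.7, -0.7]
finger_gap: 0.275
gripper_force: 39.4
[ 0.4445008  -0.27871168  0.14466502] [321.33007354 302.44223268]
```

View pics/w9.png

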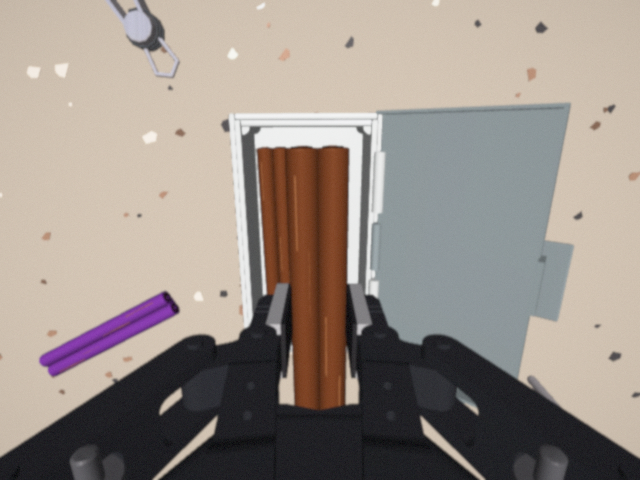

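The stick is aligned with the tub. The rim's far end is at rows 113–125, columns 231–380, with the hinge side on the right. Now computing the remaining shift.

```bash
python3 - <<'E'
from h import *
p=[ray("wrist",u,.054)[:2] for u in((231,116),(380,113),(379,300),(244,300))];print(np.round(p,4))
w=p[1]-p[0];print(np.linalg.norm(w),np.degrees(np.arctan2(w[1],w[0])))
x=w/np.linalg.norm(w);y=np.array([-x[1],x[0]]);c=(p[0]+p[1])/2-.085*y;t=manip.sense()["tcp_pos"][:2];print("centre",c,"tcp in tub",(t-c)@x,(t-c)@y)
e=ray("wrist",(318,148),.15)[:2];print("stick end in tub",(e-c)@x,(e-c)@y)
E
```

```text
[[ 0.4231 -0.18  ]
 [ 0.5111 -0.2135]
 [ 0.4679 -0.3367]
 [ 0.3753 -0.2995]]
0.09423624591725056 -20.834378400288287
centre [ 0.4368786  -0.27618753] tcp in tub 0.008180008540898393 0.000461598779802193
stick end in tub 0.007841891849410507 0.0684152187275587
```

```bash
python3 -m handwheel '[[-2,1,-20,0,0,0,0.1],[0,0,-40,0,0,0,0.1],[0,0,-35,0,0,0,0.1],[0,0,-15,0,0,0,0.1],[0,0,-6,0,0,0,0.1],[0,0,0,0,0,0,0.1],[0,0,0,0,0,0,0.1],[0,0,0,0,0,0,0.1],[0,0,0,0,0,0,0.1],[0,0,0,0,0,0,0.1]]' 40
```

```text
t: 17.25
tcp_pos: [0.4425, -0.2794, 0.029]
tool_rot: [0.829, 0.559, 0.0, 0.0]
force: [0.0, -0.8, 0.2]
finger_gap: 0.271
gripper_force: 39.4
```

Nothing is touching. Release, lift, and check the surroundings of the lid.

```bash
python3 -m handwheel '[[0,0,0,0,0,0,0.37],[0,0,0,0,0,0,0.37],[0,0,0,0,0,0,0.37],[0,0,15,0,0,0,0.37],[0,0,30,0,0,0,0.37],[0,0,50,0,0,0,0.2],[0,0,50,0,0,0,0],[0,0,50,0,0,0,0],[0,0,0,0,0,0,0],[0,0,0,0,0,0,0]]' 40
python3 - <<'E'
from h import *
s=manip.sense();im=snap("wrist","w10.png");print(s["tcp_pos"])
hsv=cv2.cvtColor(im,cv2.COLOR_BGR2HSV);m=((hsv[...,1]>90)&((hsv[...,0]<22)|(hsv[...,0]>172))).astype(np.uint8)
c0=np.array([.4365,-.2775]);x=np.array([.932,-.363]);y=np.array([.363,.932])
for c in cv2.findContours(m,0,1)[0]:
    if cv2.contourArea(c)<300: continue
    P=np.array([ray("wrist",p,.017)[:2] for p in cv2.boxPoints(cv2.minAreaRect(c))])-c0;print("blob in tub",np.c_[P@x,P@y].round(3).tolist())
def tri(a,b):
    P=[]
    for n in("scene","side"):
        K,R,t=cal(n);P.append(K@np.c_[R,t])
    X=cv2.triangulatePoints(P[0],P[1],np.array(a,float),np.array(b,float)).ravel();return (X[:3]/X[3]).round(3)
print("bottle cap",tri((184,138),(526,326)),"bottle base",tri((190,167),(508,378)),"rack leg side",tri((225,166),(440,371)),"glass",tri((234,303),(421,242)),"tab",tri((238,211),(418,275)))
E
```

```text
t: 18.5
tcp_pos: [0.442, -0.2788, 0.2241]
tool_rot: [0.829, 0.559, 0.0, 0.0]
force: [-0.4, -0.1, 0.0]
finger_gap: 0.002
gripper_force: 0.0
[ 0.44204916 -0.27877066  0.22408968]
blob in tub [[-0.04, 0.065], [-0.018, 0.065], [-0.017, -0.072], [-0.041, -0.072]]
blob in tub [[-0.008, 0.068], [0.013, 0.069], [0.017, -0.068], [-0.008, -0.069]]
bottle cap [ 0.495 -0.561  0.226] bottle base [ 0.499 -0.569  0.099] rack leg side [ 0.432 -0.486  0.092] glass [ 0.759 -0.202  0.01 ] tab [ 0.559 -0.33   0.118]
```

The cassia lies flat in the tub beside the other stick. The bottle and glass are over 200 mm from the lid path. Going around behind the lid tab.

```bash
python3 -m handwheel '[[20,-8,0,0,0,0,0],[42,-16,0,0,0,0,0],[42,-16,0,0,0,0,0],[42,-16,0,0,0,0,0],[21,-9,0,0,0,0,0],[0,0,-30,0,0,0,0],[0,0,-45,0,0,0,0],[0,0,-37,0,0,0,0],[0,0,-15,0,0,0,0],[0,0,0,0,0,0,0]]' 40
```

```text
t: 19.8
tcp_pos: [0.6085, -0.3435, 0.0946]
tool_rot: [0.829, 0.559, -0.001, -0.002]
force: [0.5, -0.5, 0.9]
finger_gap: -0.0
gripper_force: 0.0
```

```bash
python3 -m handwheel '[[-15,6,0,0,0,0,0],[-15,6,1,0,0,0,0],[-11.5,4.5,12,0,0,0,0],[-11.5,4.5,13,0,0,0,0],[-13.5,5,8,0,0,0,0],[-13.5,5.5,7,0,0,0,0],[-16.5,6.5,4,0,0,0,0],[-17,6.5,2,0,0,0,0],[0,0,0,0,0,0,0],[0,0,0,0,0,0,0]]' 40
python3 - <<'E'
from h import *
a=snap("scene","s2.png")[150:270,200:360];b=snap("side","d2.png")[180:400,260:480]
o=np.zeros((480,800,3),np.uint8);o[:300,:400]=cv2.resize(a,(400,300),interpolation=2);o[:400,400:]=cv2.resize(b,(400,400),interpolation=2);cv2.imwrite("pics/m2.png",o)
E
```

```text
t: 21.05
tcp_pos: [0.4958, -0.2997, 0.1436]
tool_rot: [0.829, 0.559, -0.0, -0.0]
force: [-0.2, -0.9, -0.1]
finger_gap: -0.002
gripper_force: 0.0
```

View pics/m2.png

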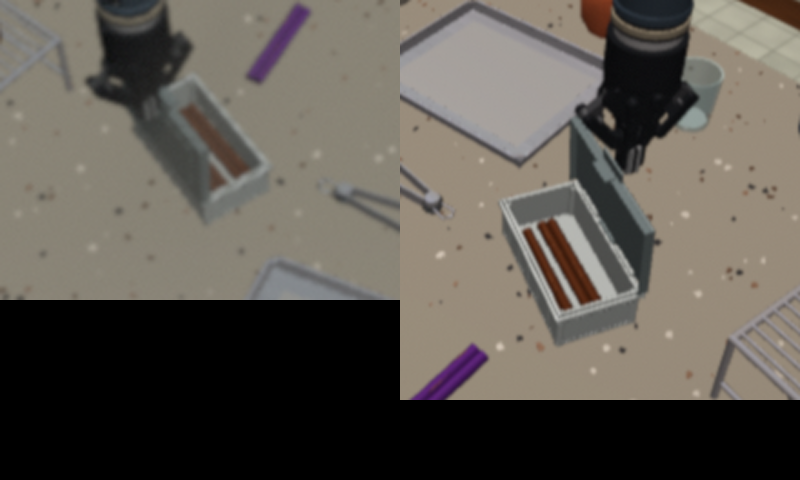

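Right half of the montage: the lid stands near vertical at about (610,200) with the fingers behind it, and both sticks lie in the tub. Continuing over and down.

```bash
python3 -m handwheel '[[-15,6,-2,0,0,0,0],[-15,5.5,-3,0,0,0,0],[-11,4,-7,0,0,0,0],[-11,4.5,-8,0,0,0,0],[-8.5,3.5,-10,0,0,0,0],[-8.5,3,-10,0,0,0,0],[-5.5,2,-12,0,0,0,0],[-5.5,2.5,-12,0,0,0,0],[-5.5,2,-10,0,0,0,0],[0,0,0,0,0,0,0]]' 40
```

```text
t: 22.4
tcp_pos: [0.4094, -0.2658, 0.0687]
tool_rot: [0.829, 0.559, -0.0, -0.002]
force: [0.1, 0.4, -0.0]
finger_gap: 0.005
gripper_force: 0.0
```

```bash
python3 -m handwheel '[[-5,2,-5,0,0,0,0],[0,0,-4,0,0,0,0],[0,0,-3,0,0,0,0],[0,0,-2,0,0,0,0],[0,0,0,0,0,0,0],[0,0,0,0,0,0,0],[0,0,0,0,0,0,0],[0,0,0,0,0,0,0],[0,0,0,0,0,0,0],[0,0,0,0,0,0,0]]' 40
```

```text
t: 23.65
tcp_pos: [0.4053, -0.2646, 0.0577]
tool_rot: [0.829, 0.559, -0.0, 0.0]
force: [-3.3, 1.4, 20.7]
finger_gap: -0.003
gripper_force: 9.9
```

The lid top reads 57.7 mm with 20 N of reaction, so it is shut. Retreating and checking.

```bash
python3 -m handwheel '[[0,0,10,0,0,0,0],[0,0,30,0,0,0,0],[0,0,50,0,0,0,0],[0,0,50,0,0,0,0],[0,0,50,0,0,0,0],[0,40,20,0,0,0,0],[0,40,0,0,0,0,0],[0,40,0,0,0,0,0],[0,0,0,0,0,0,0],[0,0,0,0,0,0,0]]' 40
python3 - <<'E'
from h import *
b=snap("side","d3.png")[140:400,170:480];cv2.imwrite("pics/m3.png",cv2.resize(b,None,fx=2.3,fy=2.3,interpolation=2))
for p in([.3345,-.2367,.058],[.4075,-.18,.058]):print(proj("side",p))
E
```

```text
t: 24.9
tcp_pos: [0.406, -0.1453, 0.2659]
tool_rot: [0.829, 0.559, 0.0, 0.001]
force: [0.4, -0.5, -0.2]
finger_gap: -0.001
gripper_force: 0.0
[298.93345539 325.46458119]
[308.62097013 290.92228163]
```

View pics/m3.png

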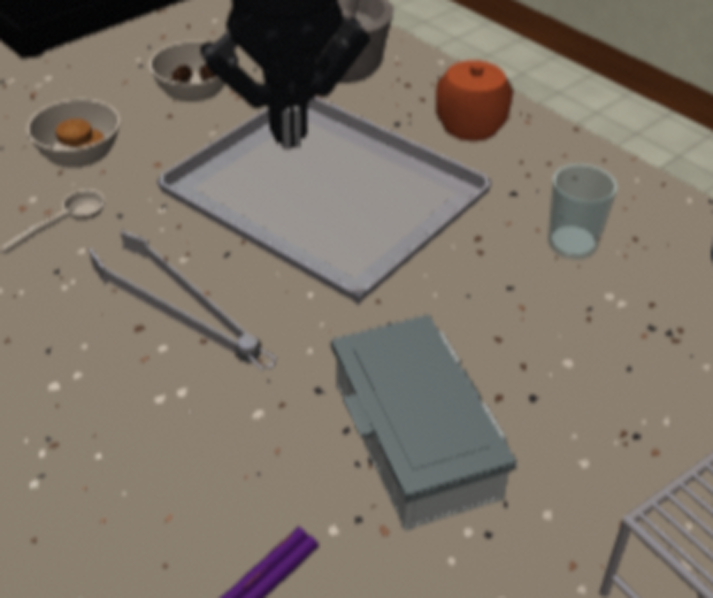

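The view shows the lid shut flat at (425,400), both cakes in the near bowl (75,130), both pods in the far bowl (193,73), the tray empty and the bystanders in place. Handing in.

```bash
python3 -c "
from station import manip
print(manip.sense()['force']);print(manip.sign_off())"
```

```text
[-0.59010804  0.48658244  0.16786329]
the job is handed in; nothing more can be done
None
```

The cake, pod and cassia are each in with their own kind, the tub lid is pressed fully shut, and the job was handed in at about 25 s; the judge's result was not shown.

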